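# Present the tea caddy to the guest

### The arm

A 6-joint arm with a two-finger parallel gripper is mounted at the origin on the work surface. World frame = base frame: x ahead of the robot, y to its left, z up, the work surface at z = 0. Lengths are in mm, angles in rad, forces in N, time in s.
With the tool pointing down it reaches from about 350 to 975 mm from the base axis. Payload 7.1 kg.
Tool frame: the origin (TCP) lies midway between the tips of the shut fingers; the grasp point (between the pads) lies 19 mm behind it (ctrl.grasp_offset is the distance from the TCP to the grasp point, in mm); z points along the fingers, y is the line along which they close (so a half turn about z gives the same grasp; the last joint's range is limited). The gripper opens to 88 mm and grips with 3 to 60 N. Pads are 20 mm wide; open, the fingers measure 115 mm over their backs; the gripper's body (75 mm by 178 mm) begins 61 mm behind the grasp point.
Start: joints at [1.103, 0.423, 1.63, -0, 1.089, -0.019], TCP at [271.145, 563.103, 222.675] pointing down, gripper open.
Joint ranges: [-3, 3], [-0.9, 2.11], [0.09, 2.58], [-1.31, 4.45], [0.11, 2.69], [-2.54, 2.54]. Speed limits (rad/s): [2.39, 2.39, 3.01, 3.14, 3.14, 3.14].

### API

Orientations are given as a rotation vector (axis times angle).
In Python, from workcell import ctrl gives the robot as it stands. The module is installed in compiled form; this text tells all that it offers.
- The arm moves only by the tool servo_tool, never from a script. Its argument "rows" is a list of rows, each a list of 7 numbers: the turn, a rotation vector about the tool's x, y, z as a fraction of full scale, then the shift along the tool's x, y, z as a fraction of full scale, then the finger opening in mm, from 0 to 87.8. A call has 1 to 10 rows; each row is the pose to reach, as a shift and turn from the pose commanded when the call began, along the tool's axes at that moment; what a row does not reach only later rows make up. Full scale, the value 1, is 20 cm for a shift and 1.5 rad for a turn. A row lasts 1/8 s, in which the tool goes at most 62.5 mm and 10.7 degrees, less where a joint would pass 70% of its speed; a pose out of reach is approached as far as the arm can. A call with a number of a shift or a turn outside -1 to 1 is refused whole. A call with a gripper value outside its range is refused whole. The fingers move at their own pace and stop on an object; the grip force is fixed at half the most. Time passes only in rows, so rows that repeat a pose let the fingers close. It gives the time, the measured TCP pose, the force, the opening and the grip force at its end, in the units of the state.
- ctrl.get_obs(): the state, without advancing time (a new reading comes with each control period).
- ctrl.get_image(name): name is "scene" or "side" or "wrist"; returns (picture, depth): 420x560x3 uint8, red, green, blue; 420x560 float32, mm along the optical axis (not along the pixel's ray), 0 where there is no reading.
- ctrl.camera_info(name): a dict with "intrinsics" (3x3 intrinsics, pixels), "R" (3x3) and "t" (3): a world point X has camera coordinates R X + t. Camera axes: x right, y down, z forward; pixel columns grow to the right and rows downward; lengths in mm; the calibration is good to about 2 mm. A picture is of the moment at which its call begins: read the wrist's pose just before it. camera_info takes no time and is no camera call; for the wrist camera it gives the pose at the moment of the call.
- ctrl.close_job(): hands the job in; it is judged then, once.
The state is a dict: "t": time; "qpos": joint angles; "qvel": joint speeds; "joint_torque": joint torques, N m; "ee_pos": TCP position; "orientation": TCP orientation; "ft_force": force on the tool from outside, world axes, zero at the start; "moment": the same for the moment, N m; "width": finger opening in mm; "grasp_force": force on a finger pad.
Only numpy, scipy, OpenCV 4.12 (cv2) and the standard library are available. Lean on these libraries where they do the work, as an engineer would, in place of code of your own. Each camera call takes 0.05 s, during which the arm holds its last target. There are 200 camera calls.

### The job

Fill the row on the wooden tea caddy by seating the two loose tea cakes from the board in its two empty recesses. Then take the caddy by its handle bar, lift it about 10 cm and, keeping it level so that the loose tea ball stays in the middle of its dish, turn it a quarter turn over its mat so that the dish end points at the guest's cup. Finish while holding it there, still and level; do not touch the ball and do not disturb the cup, the tin or the spoon.

Things in the scene. Friction and masses are not known exactly. Their poses are not given: they have to be found in the camera images.
- mat: Grey mat, 300 x 180 x 3 mm, fixed to the table; origin at the centre of its underside, x along its length, turned by up to 0.35 rad. At the start the caddy stands centred on it with the dish end towards the mat's +x. The cup and the tin stand about 215 mm to its two sides (+y and -y); which is which varies.
- caddy: Loose wooden carrier, 264 mm long, 146 mm wide at the row end, about 0.32 kg, roughly balanced about its handle. Origin on its underside, below the handle bar; x towards the dish end, y left, z up. The row end (x = -126 to -50 mm) is a floor 10 mm thick with three recesses; the dish is at x = +85 mm.
- caddy_handle (a point): Centre of the caddy's handle bar, the place to grip; axes as the caddy's. The bar is 14 mm thick (x), 96 mm long (y), 22 mm high; its centre is 59 mm and its top 70 mm above the caddy's underside (62 and 73 mm above the table at the start). Two 10 mm posts at y = +-42 mm carry it; below it is the 10 mm thick floor.
- dish_center (a point): Middle of the white dish at the height of the resting ball's centre (21 mm above the caddy's underside), at caddy x = +85 mm; axes as the caddy's. The dish is a shallow cone, 10 degrees of slope, 100 mm across, rim 16 mm above the underside; more tilt than that, or jerks over about 1 m/s2, let the ball roll.
- teaball_center (a point): Centre of the tea ball, 30 mm in diameter, 16 g, tan, lying loose in the middle of the dish.
- slot_left (a point): Centre of a seated cake in the left recess, empty at the start: caddy x = -88, y = +46 mm, 14 mm above the underside; axes as the caddy's. Recesses are round, 41 mm across, 5 mm deep, 46 mm apart in a row along the caddy's y. Seated cakes are only 10 mm apart and stand 13 mm out of the floor, so grip across the row (fingers along the caddy's x).
- slot_right (a point): The same for the right recess, caddy y = -46 mm. Empty at the start.
- slot_mid (a point): The same for the middle recess, caddy y = 0. It already holds a cake.
- cake_mid_center (a point): Centre of the cake that already sits in the middle recess; same as the others.
- cake_a_center (a point): Centre of a loose tea cake: dark round disc, 36 mm in diameter, 18 mm high, about 22 g, lying flat on the board (either cake may go in either recess).
- cake_b_center (a point): Centre of the other loose tea cake, identical, on the board.
- board: Pale wooden board, 130 x 200 x 12 mm, fixed to the table; origin at the centre of its underside. The loose cakes lie on it.
- cup: The guest's cup: open white cup, 72 mm across, 62 mm high, loose; origin at the centre of its underside. To one side of the caddy.
- tin: Plain closed steel tin, 64 mm across, 85 mm high, loose; origin at the centre of its underside. To the other side of the caddy.
- spoon: Steel spoon, 150 mm long, lying on the table at the robot's left; not part of the job.
Mind the look-alikes: they are no part of the job. What is shaped like the part that bears cake_a_center but purple or yellow is not meant.

How it is judged:
By the outcome, as a careful person would: the job done as asked, in the order asked, and still so for the second after the job is handed in, while the arm keeps its last pose, push and grip.
It also fails if it takes over 64 s, if anything falls off the work surface, if the arm or the gripper's body presses on something with over 40 N, if the wrist force passes 120 N, or if a joint passes its speed limit or range.

## Working session

There is one attempt and no reset: what is moved stays moved. The work goes in short steps, Python scripts to look and compute and a tool call to move; the robot and the scene stay as the last step left them, time stands still between calls to the robot, and variables do not carry over. Pictures are saved under pics/ and viewed, at most 10 in all, crops included, and the job is handed in when it is done.

Besides the shell and the picture viewer there is one more tool, called after "Request:" as name(argument=value, ...), one argument or row to a line, values as JSON. servo_tool: Moves the arm, as the interface text tells. Its arguments: {"type":"object","properties":{"rows":{"type":"array","items":{"type":"array","items":{"type":"number"}}}},"required":["rows"]}

```bash
mkdir -p pics; python3 - <<'E'
from workcell import ctrl
import cv2,numpy as np
o=ctrl.get_obs();print({k:np.round(v,3) for k,v in o.items()})
ims=[]
for n in("scene","side"):
    p,d=ctrl.get_image(n);np.savez(f"{n}.npz",p=p,d=d,**ctrl.camera_info(n));cv2.imwrite(f"pics/{n}0.png",p[:,:,::-1])
    c=ctrl.camera_info(n);print(n,np.round(c["R"],3).tolist(),np.round(c["t"]),np.round(c["intrinsics"],1).tolist())
E
```

```text
{'t': np.float64(0.0), 'qpos': array([ 1.103,  0.424,  1.631, -0.   ,  1.089, -0.019]), 'qvel': array([-0.001, -0.   ,  0.001, -0.001,  0.001, -0.001]), 'joint_torque': array([ 1.0000e-03, -5.4462e+01, -2.7367e+01,  6.4000e-02,  2.3000e-02,
       -0.0000e+00]), 'ee_pos': array([270.918, 562.589, 221.904]), 'orientation': array([-6.990e-01, -3.062e+00,  2.000e-03]), 'ft_force': array([-0.511,  0.106,  0.416]), 'moment': array([ 0.014, -0.001,  0.051]), 'grasp_force': np.float64(0.0), 'width': np.float64(88.06)}
scene [[-0.792, 0.611, 0.005], [0.464, 0.607, -0.645], [-0.397, -0.509, -0.764]] [ 444. -218. 1454.] [[405.3, 0.0, 270.4], [0.0, 405.3, 200.8], [0.0, 0.0, 1.0]]
side [[0.977, -0.212, 0.022], [-0.102, -0.552, -0.828], [0.188, 0.807, -0.561]] [-546.   94. 1074.] [[470.2, 0.0, 281.4], [0.0, 470.2, 214.1], [0.0, 0.0, 1.0]]
```

View pics/scene0.png

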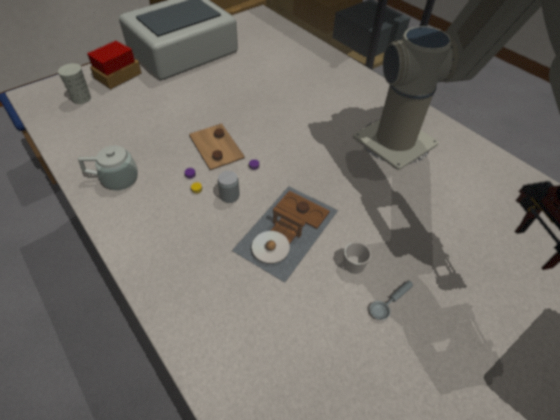

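View pics/side0.png

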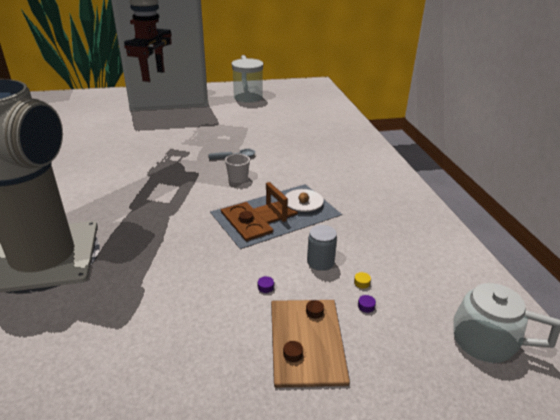

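The scene view shows the caddy at (285,225) on its mat, the cakes on the board at (219,133) and (217,155), the cup at (357,258) and the tin at (228,187). The side view shows the cakes at (315,309) and (293,351), the cup at (237,168) and the caddy at (270,208). The purple and yellow discs are decoys.

```bash
cat > h.py <<'E'
import numpy as np,cv2
from scipy.spatial.transform import Rotation as Ro
def cam(n):
    f=np.load(n+".npz");return f["p"],f["d"],f["R"],f["t"],f["intrinsics"]
def ray(c,u):
    _,_,R,t,K=c;return -R.T@t,R.T@np.linalg.solve(K,[u[0],u[1],1])
def plane(c,u,z):
    o,d=ray(c,u);return o+d*(z-o[2])/d[2]
def tri(c1,u1,c2,u2):
    o1,d1=ray(c1,u1);o2,d2=ray(c2,u2)
    s=np.linalg.lstsq(np.c_[d1,-d2],o2-o1,rcond=None)[0]
    a,b=o1+s[0]*d1,o2+s[1]*d2;return (a+b)/2,np.linalg.norm(a-b)
def blobs(m,box,amin=15):
    x0,y0,x1,y1=box;w=np.zeros(m.shape,np.uint8);w[y0:y1,x0:x1]=m[y0:y1,x0:x1]
    n,l,s,c=cv2.connectedComponentsWithStats(w)
    return [(s[i,4],c[i].round(1)) for i in range(1,n) if s[i,4]>=amin],l
E
python3 - <<'E'
from h import *
S,D=cam("scene"),cam("side")
def dark(c,box,th=75):
    return blobs((c[0].max(2)<th).astype(np.uint8),box)[0]
print("scene",dark(S,(195,120,245,170)));print("side",dark(D,(270,295,350,385)))
def dep(c,u):
    v=int(round(u[1]));x=int(round(u[0]));z=c[1][v,x];o,d=ray(c,u);return (o+d*z).round(0)
for n,u in(("cakeA",(219,133)),("cakeB",(217,155)),("mid",(303,207)),("cup",(357,250)),("tin",(229,178)),("ball",(270,245))):print(n,dep(S,u))
# white dish, grey mat
for nm,c,box in(("scene",S,(225,180,345,285)),("side",D,(205,180,350,245))):
    p=c[0].astype(int);hsv=cv2.cvtColor(c[0],cv2.COLOR_RGB2HSV)
    x0,y0,x1,y1=box
    w=(p.min(2)>165).astype(np.uint8)
    g=((p.max(2)<140)&(p.max(2)-p.min(2)<30)&(p[:,:,2]>=p[:,:,0]-2)).astype(np.uint8)
    for q,m in(("dish",w),("mat",g)):
        b,l=blobs(m,box,100);print(nm,q,b)
    b,l=blobs(g,box,100)
    pts=np.argwhere(np.isin(l,[i for i in range(1,l.max()+1) if (l==i).sum()>=100]))[:,::-1].astype(np.float32)
    W=np.array([plane(c,u,3)[:2] for u in pts],np.float32)
    print(nm,"mat rect",cv2.minAreaRect(W))
E
```

```text
scene [(np.int32(39), array([218.5, 134.3])), (np.int32(35), array([217.2, 156.9]))]
side [(np.int32(186), array([313.9, 311.4])), (np.int32(217), array([293.8, 353.8]))]
cakeA [ 497. -378.   33.]
cakeB [ 562. -291.   30.]
mid [478.  53.  26.]
cup [459. 260.  26.]
tin [ 615. -133.   85.]
ball [643. 105.  35.]
scene dish [(np.int32(133), array([261.5, 239.4]))]
scene mat [(np.int32(258), array([231.1, 191. ])), (np.int32(2147), array([282. , 241.8]))]
scene mat rect ((585.26123046875, -9.09600830078125), (297.8518371582031, 353.5219421386719), 18.18065071105957)
side dish [(np.int32(4467), array([284.9, 209. ]))]
side mat [(np.int32(131), array([257.5, 201.5])), (np.int32(1487), array([280.4, 223.2])), (np.int32(172), array([320.9, 241. ]))]
side mat rect ((554.899658203125, 45.123374938964844), (216.45437622070312, 341.1180419921875), 79.34502410888672)
```

```bash
cat >> h.py <<'E'
def rows(pos,yaw,o):
    """tool-down target (TCP pos, world angle of tool y) as (turn, shift) fractions from current pose; half turn chosen as given"""
    R=Ro.from_rotvec(o["orientation"]);y=np.array([np.cos(yaw),np.sin(yaw),0]);z=np.array([0,0,-1.])
    T=Ro.from_matrix(np.c_[np.cross(y,z),y,z])
    return np.round((R.inv()*T).as_rotvec()/1.5,3).tolist(),np.round(R.inv().apply(np.array(pos)-o["ee_pos"])/200,3).tolist()
E
python3 - <<'E'
from h import *
from workcell import ctrl
o=ctrl.get_obs();R=Ro.from_rotvec(o["orientation"]).as_matrix();print(R.round(3),"yaw y",np.arctan2(R[1,1],R[0,1]))
c=ctrl.camera_info("wrist");print("cam in tool",(R.T@(-c["R"].T@c["t"]-o["ee_pos"])).round(1),(c["R"]@R).round(2).tolist(),c["intrinsics"].round(0).tolist())
S,D=cam("scene"),cam("side")
for a,b in(((218.5,134.3),(313.9,311.4)),((217.2,156.9),(293.8,353.8)),((218.5,134.3),(293.8,353.8)),((217.2,156.9),(313.9,311.4))):print(tri(S,a,D,b))
for y in(.305,.305-np.pi,.305+np.pi):print(y,rows((540,80,300),y,o))
E
```

```text
[[-0.901  0.434 -0.001]
 [ 0.434  0.901 -0.001]
 [ 0.    -0.001 -1.   ]] yaw y 1.1219903229430908
cam in tool [  74.9    0.3 -162.6] [[0.0, 1.0, -0.0], [-0.96, 0.0, -0.27], [-0.27, 0.0, 0.96]] [[359.0, 0.0, 281.0], [0.0, 359.0, 204.0], [0.0, 0.0, 1.0]]
(array([ 531.97634758, -343.110469  ,   65.72290283]), np.float64(23.241048312803215))
(array([ 518.72093447, -351.41324161,  -45.95888238]), np.float64(21.13975711558762))
(array([ 493.77441693, -393.42541485,   14.45676375]), np.float64(3.863585937341935))
(array([ 558.59881337, -299.36472152,   12.78982973]), np.float64(1.3137991724679199))
0.305 ([-0.001, 0.0, 0.545], [-2.259, -1.591, -0.388])
-2.836592653589793 ([-0.0, -0.001, -1.55], [-2.259, -1.591, -0.388])
3.4465926535897933 ([-0.0, -0.001, -1.55], [-2.259, -1.591, -0.388])
```

Request:
servo_tool(
  rows=[
    [0,0,0,-0.3,-0.19,-0.2,87],
    [0,0,0,-0.55,-0.35,-0.38,87],
    [0,0,0,-0.75,-0.47,-0.39,87],
    [0,0,0,-1,-0.63,-0.39,87],
  ],
)

```text
t: 0.6
ee_pos: [395.2, 365.7, 301.7]
orientation: [0.698, 3.062, 0.003]
ft_force: [0.2, 0.2, -0.8]
width: 87.2
grasp_force: 0.0
```

Request:
servo_tool(
  rows=[
    [0,0,0,-0.25,-0.16,0,87],
    [0,0,0,-0.5,-0.32,0,87],
    [0,0,0,-0.75,-0.47,0,87],
    [0,0,0,-1,-0.63,0,87],
  ],
)

```text
t: 1.1
ee_pos: [520.3, 164.8, 300.4]
orientation: [-0.699, -3.063, -0.0]
ft_force: [-0.4, 0.7, -1.0]
width: 86.6
grasp_force: 0.0
```

Request:
servo_tool(
  rows=[
    [0,0,0.11,-0.2,-0.12,0,87],
    [0,0,0.22,-0.23,-0.15,0,87],
    [0,0,0.33,-0.23,-0.15,0,87],
    [0,0,0.44,-0.23,-0.15,0,87],
    [0,0,0.545,-0.23,-0.15,0,87],
    [0,0,0.545,-0.23,-0.15,0,87],
  ],
)

```text
t: 1.85
ee_pos: [547.9, 119.5, 300.2]
orientation: [-1.857, -2.534, 0.001]
ft_force: [-0.2, 0.1, -0.2]
width: 87.2
grasp_force: 0.0
```

```bash
cat >> h.py <<'E'
def wrist(name):
    from workcell import ctrl
    o=ctrl.get_obs();c=ctrl.camera_info("wrist");p,d=ctrl.get_image("wrist")
    np.savez(name+".npz",p=p,d=d,**c);cv2.imwrite(f"pics/{name}.png",p[:,:,::-1]);return o
E
python3 - <<'E'
from h import *
o=wrist("w1");print(o["t"],o["ee_pos"],o["orientation"],o["qpos"])
E
```

```text
1.85 [547.88777955 119.50051984 300.22949482] [-1.85686544e+00 -2.53354048e+00  7.84658775e-04] [ 1.93529927e-01  2.46459352e-01  1.69671637e+00 -8.36109691e-06
  1.19908927e+00 -1.12312125e-01]
```

View pics/w1.png

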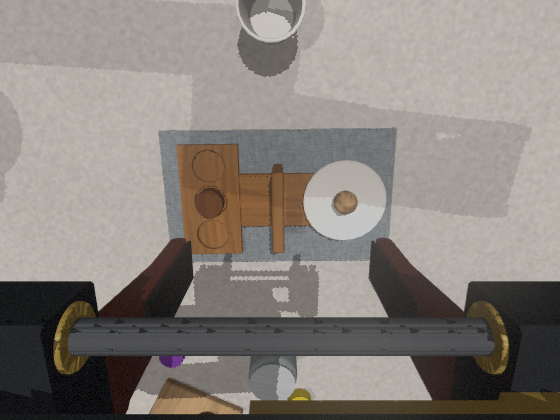

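The wrist view shows the recesses at (209,165) and (214,234), with the seated middle cake at (210,202). The handle bar runs from (278,165) to (278,252), the dish with its ball is at (345,201), and the cup is at (271,15). The fingers are nearly aligned with the caddy's x.

```bash
cat >> h.py <<'E'
def caddy(name):
    """measure dish, row plate, recess circles, bar in a wrist picture"""
    c=cam(name);p=c[0];hsv=cv2.cvtColor(p,cv2.COLOR_RGB2HSV);out={}
    w=((hsv[...,1]<40)&(hsv[...,2]>190)).astype(np.uint8);w=cv2.morphologyEx(w,cv2.MORPH_CLOSE,np.ones((25,25)))
    cs=cv2.findContours(w,0,2)[0];cs=[k for k in cs if 3500<cv2.contourArea(k)<9000 and cv2.boundingRect(k)[1]>90]
    for k in cs:e=cv2.fitEllipse(cv2.convexHull(k));out["dish"]=e
    b=((hsv[...,1]>95)&(hsv[...,0]<25)).astype(np.uint8);b[:,:150]=0;b[275:]=0;b[:110]=0;out["brown"]=b
    return c,out
E
python3 - <<'E'
from h import *
c,o=caddy("w1");e=o["dish"];print("dish px",e,plane(c,e[0],19).round(1))
d=plane(c,e[0],19)
b=o["brown"].copy();b[:,236:]=0;b[:,:165]=0
b=cv2.morphologyEx(cv2.morphologyEx(b,cv2.MORPH_CLOSE,np.ones((9,9))),cv2.MORPH_OPEN,np.ones((9,9)))
k=max(cv2.findContours(b,0,2)[0],key=cv2.contourArea);r=cv2.boundingRect(k);print("plate",r)
# plate edges
for r0 in(165,235):
  x=np.where(b[r0])[0];print("left edge",plane(c,(x.min(),r0),13).round(1))
for x0 in(190,230):
  y=np.where(b[:,x0])[0];print("ends",y.min(),y.max(),plane(c,(x0,y.min()),13).round(1),plane(c,(x0,y.max()),13).round(1))
g=cv2.cvtColor(c[0],cv2.COLOR_RGB2GRAY)
x0,y0=172,138;g2=cv2.resize(g[y0:262,x0:246],None,fx=4,fy=4,interpolation=cv2.INTER_CUBIC)
h=cv2.HoughCircles(g2,cv2.HOUGH_GRADIENT,1,90,param1=60,param2=20,minRadius=56,maxRadius=76)
if h is not None:
  for q in h[0]:
    u=((q[0]+.5)/4-.5+x0,(q[1]+.5)/4-.5+y0);print("circ",np.round(u,1),q[2]/4,plane(c,u,13).round(1))
# ball
hsv=cv2.cvtColor(c[0],cv2.COLOR_RGB2HSV);m=(hsv[...,1]>60).astype(np.uint8);print("ball",[(a,u,plane(c,u,24).round(1)) for a,u in blobs(m,(318,175,372,230),80)[0]])
# bar: depth
D=c[1];X=[]
for v in range(150,262):
  for u in range(255,300):
    if D[v,u]>0:
      oo,dd=ray(c,(u,v));P=oo+dd*D[v,u]
      if P[2]>58:X.append(P)
X=np.array(X);X=X[X[:,2]>np.median(X[:,2])-6];print("bar",len(X),np.median(X[:,2]),cv2.minAreaRect(X[:,:2].astype(np.float32)))
print("cup top-ish",plane(c,(271,10),65).round(0))
for u in((160,131),(396,128)):print("mat corner",plane(c,u,3).round(1))
E
```

```text
Traceback (most recent call last):
KeyError: 'dish'
```

```bash
python3 - <<'E'
from h import *
from workcell import ctrl
print(rows((515,-310,300),.305,ctrl.get_obs()))
E
```

```text
([-0.0, -0.0, 0.002], [-1.997, -0.807, 0.002])
```

```bash
cat > m.py <<'E'
from h import *
import sys
def measure(name,bx,by,zr=13):
    c=cam(name);hsv=cv2.cvtColor(c[0],cv2.COLOR_RGB2HSV);g=cv2.cvtColor(c[0],cv2.COLOR_RGB2GRAY)
    out={}
    x0,x1,y0,y1=bx # dish box
    w=np.zeros(g.shape,np.uint8);w[y0:y1,x0:x1]=((hsv[...,2]>160)&(hsv[...,1]<45))[y0:y1,x0:x1]
    k=max(cv2.findContours(w,0,2)[0],key=cv2.contourArea);e=cv2.fitEllipse(cv2.convexHull(k));print("dish",np.round(e[0],1),np.round(e[1],1),plane(c,e[0],19).round(1))
    x0,x1,y0,y1=by # plate box
    g2=cv2.resize(g[y0:y1,x0:x1],None,fx=4,fy=4,interpolation=cv2.INTER_CUBIC)
    h=cv2.HoughCircles(g2,cv2.HOUGH_GRADIENT,1,90,param1=60,param2=15,minRadius=56,maxRadius=76)
    for q in (h[0] if h is not None else []):
        u=((q[0]+.5)/4-.5+x0,(q[1]+.5)/4-.5+y0);print("circ",np.round(u,1),q[2]/4,plane(c,u,zr).round(1))
    return c,hsv
E
python3 - <<'E'
from m import *
c,hsv=measure("w1",(295,395,150,250),(172,246,138,262))
b=((hsv[...,1]>95)&(hsv[...,0]<25)).astype(np.uint8);b[:,236:]=0;b[:,:165]=0;b[270:]=0;b[:130]=0
b=cv2.morphologyEx(cv2.morphologyEx(b,cv2.MORPH_CLOSE,np.ones((9,9))),cv2.MORPH_OPEN,np.ones((9,9)))
for r0 in(165,235):
  x=np.where(b[r0])[0];print("left edge",x.min(),plane(c,(x.min(),r0),13).round(1))
for x0 in(192,230):
  y=np.where(b[:,x0])[0];print("ends",y.min(),y.max(),plane(c,(x0,y.min()),13).round(1),plane(c,(x0,y.max()),13).round(1))
m=(hsv[...,1]>60).astype(np.uint8);print("ball",[(a,u,plane(c,u,24).round(1)) for a,u in blobs(m,(318,175,372,230),80)[0]])
D=c[1];v,u=np.mgrid[150:262,255:300];v,u=v.ravel(),u.ravel()
_,_,R,t,K=c;P=(np.linalg.solve(K,np.c_[u,v,u*0+1].T)*D[v,u]-t[:,None]);P=(R.T@P).T
X=P[(P[:,2]>63)&(D[v,u]>0)];print("bar",len(X),np.percentile(X[:,2],[5,50,95]),cv2.minAreaRect(X[:,:2].astype(np.float32)))
print("cup",plane(c,(271,10),65).round(0))
for q in((160,131),(396,128)):print("mat corner",plane(c,q,3).round(1))
E
```

```text
dish [344.5 199.8] [78.7 83. ] [638.  101.7  19. ]
circ [207.2 164.8] 15.95 [458.6  91.3  13. ]
circ [213.2 231.5] 17.075 [488.5   7.   13. ]
circ [210. 202.] 15.6 [474.1  45.1  13. ]
left edge 178 [423.5  79.9  13. ]
left edge 184 [452.6  -9.5  13. ]
ends 145 253 [434.3 109.6  13. ] [468.9 -31.5  13. ]
ends 144 253 [479.1 125.1  13. ] [517.9 -16.   13. ]
ball [(np.int32(418), array([345.2, 201.9]), array([638.6, 100.5,  24. ]))]
bar 997 [70.78539871 73.1337844  74.41258444] ((556.95361328125, 74.17523193359375), (13.57206916809082, 95.34020233154297), 17.62746810913086)
cup [488. 273.  65.]
mat corner [389.8 112.7   3. ]
mat corner [671.4 205.7   3. ]
```

Request:
servo_tool(
  rows=[
    [0,0,0,-0.25,-0.1,0,87],
    [0,0,0,-0.5,-0.2,0,87],
    [0,0,0,-0.75,-0.3,0,87],
    [0,0,0,-1,-0.4,0,87],
  ],
)

```text
t: 2.4
ee_pos: [531.4, -96.7, 300.6]
orientation: [1.854, 2.536, 0.0]
ft_force: [1.1, -0.0, 0.6]
width: 87.3
grasp_force: 0.0
```

Request:
servo_tool(
  rows=[
    [0,0,0,-0.25,-0.1,0,87],
    [0,0,0,-0.5,-0.2,0,87],
    [0,0,0,-0.75,-0.3,0,87],
    [0,0,0,-0.9,-0.4,0,87],
    [0,0,0,-0.9,-0.4,0,87],
  ],
)

```text
t: 3.02
ee_pos: [508.6, -292.9, 300.2]
orientation: [-1.859, -2.532, 0.0]
ft_force: [0.4, -1.1, -0.1]
width: 87.5
grasp_force: 0.0
```

```bash
python3 - <<'E'
from h import *
o=wrist("w2");print(o["t"],o["ee_pos"])
c=cam("w2");m=(c[0].max(2)<95).astype(np.uint8)
print(blobs(m,(130,60,440,260),150)[0])
E
```

```text
3.025 [ 508.64014966 -292.92169095  300.20440779]
[(np.int32(1038), array([398.1,  80. ])), (np.int32(586), array([176.1, 250.3])), (np.int32(571), array([385. , 250.3]))]
```

View pics/w2.png

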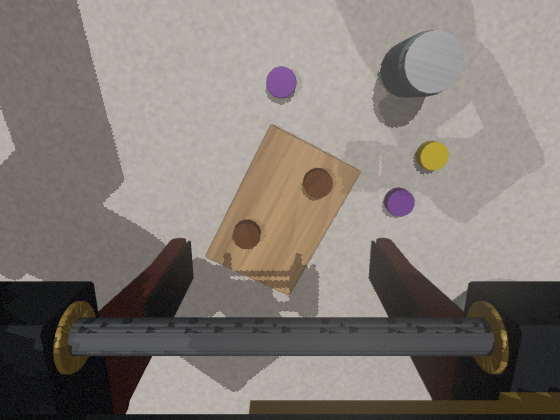

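The board view shows the two dark-brown cakes at (317,183) and (247,234) on the board. The purple decoys are at (281,82) and (399,202), the yellow one is at (433,156), and the tin is at (433,63). I measure the cakes, then approach the nearer one.

```bash
cat >> h.py <<'E'
def cakes(name,near,r=22,th=115):
    c=cam(name);g=c[0][...,0]
    res=[]
    for u in near:
        m=(g<th).astype(np.uint8);b,_=blobs(m,(int(u[0]-r),int(u[1]-r),int(u[0]+r),int(u[1]+r)),60)
        a,q=max(b,key=lambda k:k[0]);d=np.median(c[1][int(q[1])-3:int(q[1])+4,int(q[0])-3:int(q[0])+4]);o,v=ray(c,q)
        res.append((a,q,(o+v*d).round(1),plane(c,q,30).round(1)))
    return res
E
python3 - <<'E'
from h import *
from workcell import ctrl
c=cam("w2");print(c[0][183,317],c[0][234,247],c[0][200,300],c[0][210,270])
r=cakes("w2",[(317,183),(247,234)])
for k in r:print(k)
o=ctrl.get_obs()
for k in r:
    P=k[3];print(rows((P[0],P[1],100),.314,o))
E
```

```text
[106  74  54] [105  73  54] [175 143 109] [168 139 104]
(np.int32(702), array([317.2, 182.6]), array([ 556.3, -297.9,   30.9]), array([ 556.4, -298. ,   30. ]))
(np.int32(653), array([246.3, 234. ]), array([ 491.7, -388.8,   30.3]), array([ 491.7, -388.9,   30. ]))
([-0.0, -0.0, -0.006], [-0.103, 0.217, 1.001])
([-0.0, -0.0, -0.006], [-0.439, -0.228, 1.001])
```

Request:
servo_tool(
  rows=[
    [0,0,-0.006,-0.05,0.12,0.25,87],
    [0,0,-0.006,-0.1,0.217,0.5,87],
    [0,0,-0.006,-0.103,0.217,0.75,87],
    [0,0,-0.006,-0.103,0.217,1,87],
    [0,0,-0.006,-0.103,0.217,1,87],
    [0,0,-0.006,-0.103,0.217,1,87],
  ],
)

```text
t: 3.82
ee_pos: [558.2, -297.2, 102.3]
orientation: [1.844, 2.541, 0.001]
ft_force: [0.3, 0.8, 0.0]
width: 87.1
grasp_force: 0.0
```

```bash
python3 - <<'E'
from h import *
o=wrist("w3");print(o["t"],o["ee_pos"])
c=cam("w3");_,_,R,t,K=c;q=R@np.array([556.4,-299,30])+t;q=(K@q)[:2]/q[2];print("expected px",q)
r=cakes("w3",[q],r=50)[0];print(r)
print("height by two views",tri(cam("w2"),(317.2,182.6),c,r[1]))
P=r[3]
for z in(19.5,120):print(rows((P[0],P[1],z),.314,o))
E
```

```text
3.825 [ 558.22180558 -297.21194429  102.25034115]
expected px [278.21300615 217.90510468]
(np.int32(2227), array([280. , 216.1]), array([ 557.1, -297.2,   30.5]), array([ 557.2, -297.4,   30. ]))
height by two views (array([ 557.63302498, -299.237513  ,   23.57805838]), np.float64(0.3594527113236735))
([0.001, 0.001, 0.001], [0.001, -0.006, 0.414])
([0.001, 0.001, 0.001], [0.001, -0.005, -0.089])
```

Request:
servo_tool(
  rows=[
    [0,0,0,0,-0.006,0.2,87],
    [0,0,0,0,-0.006,0.35,87],
    [0,0,0,0,-0.006,0.41,87],
    [0,0,0,0,-0.006,0.413,87],
    [0,0,0,0,-0.006,0.413,87],
    [0,0,0,0,-0.006,0.413,30],
    [0,0,0,0,-0.006,0.413,30],
    [0,0,0,0,-0.006,0.413,30],
    [0,0,0,0,-0.006,0.413,30],
    [0,0,0,0,-0.006,0.413,30],
  ],
)

```text
t: 5.12
ee_pos: [555.8, -297.9, 17.9]
orientation: [-1.847, -2.541, 0.0]
ft_force: [-0.1, 0.0, -0.3]
width: 40.3
grasp_force: 0.2
```

Request:
servo_tool(
  rows=[
    [0,0,0,0,0,-0.007,34],
    [0,0,0,0,0,-0.007,30],
    [0,0,0,0,0,-0.007,30],
    [0,0,0,0,0,-0.007,30],
  ],
)

```text
t: 5.62
ee_pos: [555.8, -297.9, 19.3]
orientation: [1.847, 2.541, -0.0]
ft_force: [-2.0, 0.4, -1.0]
width: 35.5
grasp_force: 30.0
```

```bash
python3 - <<'E'
from h import *
from workcell import ctrl
o=ctrl.get_obs();print(o["ee_pos"],o["width"],o["grasp_force"])
print(rows((459,91,120),.314,o))
E
```

```text
[ 555.81859775 -297.94219249   19.34224721] 35.48507620372031 29.999932944774628
([-0.0, 0.0, -0.0], [1.999, 0.139, -0.503])
```

Request:
servo_tool(
  rows=[
    [0,0,0,0,0,-0.2,30],
    [0,0,0,0,0,-0.45,30],
    [0,0,0,0.2,0,-0.65,30],
    [0,0,0,0.45,0.02,-0.65,30],
    [0,0,0,0.7,0.04,-0.65,30],
    [0,0,0,1,0.07,-0.65,30],
  ],
)

```text
t: 6.38
ee_pos: [507.2, -102.3, 149.7]
orientation: [1.848, 2.539, 0.001]
ft_force: [1.2, 0.7, -0.5]
width: 35.4
grasp_force: 30.0
```

Request:
servo_tool(
  rows=[
    [0,0,0,0.25,0.02,0,30],
    [0,0,0,0.5,0.04,0,30],
    [0,0,0,0.75,0.06,0,30],
    [0,0,0,0.95,0.07,0,30],
    [0,0,0,1,0.07,0,30],
    [0,0,0,1,0.07,0,30],
    [0,0,0,1,0.07,0,30],
  ],
)

```text
t: 7.25
ee_pos: [459.5, 90.3, 149.4]
orientation: [1.848, 2.54, -0.0]
ft_force: [1.1, 0.2, -0.7]
width: 35.2
grasp_force: 30.0
```

```bash
python3 - <<'E'
from h import *
o=wrist("w4");print(o["t"],o["ee_pos"],o["orientation"],o["width"],o["grasp_force"])
c=cam("w4");_,_,R,t,K=c
for P in((459.1,90.8,13),(487.5,3.5,13),(473,47.3,26),(557,74.2,73),(638,100.7,19)):q=R@np.array(P)+t;print(P,((K@q)[:2]/q[2]).round(1))
E
```

```text
7.25 [459.54468999  90.30025735 149.37408216] [ 1.84837708e+00  2.53993089e+00 -1.73416637e-05] 35.211472855859135 29.999875724315643
(459.1, 90.8, 13) [281.2 193. ]
(487.5, 3.5, 13) [281.3 289.3]
(473, 47.3, 26) [281.  248.5]
(557, 74.2, 73) [401.8 273.9]
(638, 100.7, 19) [479.2 245.4]
```

View pics/w4.png

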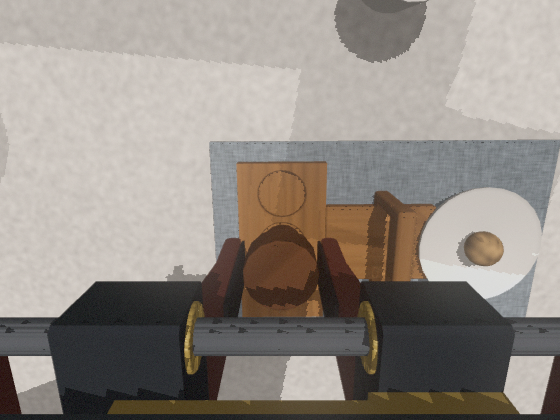

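The view shows the empty left recess at (282,193), which matches the prediction of (281,193). The cake is held between the fingers at (281,268), and the ball is centred in the dish at (484,248).

```bash
python3 - <<'E'
from h import *
from workcell import ctrl
c=cam("w4");x0,x1,y0,y1=245,320,166,222
g=cv2.resize(cv2.cvtColor(c[0],cv2.COLOR_RGB2GRAY)[y0:y1,x0:x1],None,fx=4,fy=4,interpolation=cv2.INTER_CUBIC)
h=cv2.HoughCircles(g,cv2.HOUGH_GRADIENT,1,300,param1=60,param2=15,minRadius=80,maxRadius=112)
q=h[0][0];u=((q[0]+.5)/4-.5+x0,(q[1]+.5)/4-.5+y0);P=plane(c,u,13);print(u,q[2]/4,P,"two views",tri(cam("w1"),(207.2,164.8),c,u))
v,w=186,283;d=c[1][v,w];print("depth z",(ray(c,(w,v))[0]+ray(c,(w,v))[1]*d))
o=ctrl.get_obs()
for z in (30,16):print(rows((P[0],P[1],z),.314,o))
E
```

```text
(np.float32(281.75), np.float32(192.25)) 23.05 [459.36276265  91.62595198  13.        ] two views (array([459.08074032,  92.23244003,  16.50214243]), np.float64(0.4069252260089325))
depth z [459.12952837  95.91657356   7.15440998]
([0.0, 0.0, -0.001], [0.007, 0.001, 0.597])
([0.0, 0.0, -0.001], [0.007, 0.001, 0.667])
```

Request:
servo_tool(
  rows=[
    [0,0,0,0.005,0,0.25,30],
    [0,0,0,0.005,0,0.45,30],
    [0,0,0,0.005,0,0.57,30],
    [0,0,0,0.005,0,0.62,30],
    [0,0,0,0.005,0,0.64,30],
    [0,0,0,0.005,0,0.65,30],
    [0,0,0,0.005,0,0.66,30],
    [0,0,0,0.005,0,0.665,30],
    [0,0,0,0.005,0,0.665,30],
  ],
)

```text
t: 8.43
ee_pos: [459.0, 92.2, 16.6]
orientation: [1.847, 2.541, 0.001]
ft_force: [-0.1, -0.3, -0.6]
width: 35.1
grasp_force: 30.0
```

Request:
servo_tool(
  rows=[
    [0,0,0,0,0,0.002,34],
    [0,0,0,0,0,0.002,42],
    [0,0,0,0,0,0.002,55],
    [0,0,0,0,0,0.002,65],
    [0,0,0,0,0,-0.2,65],
    [0,0,0,0,0,-0.45,75],
    [0,0,0,0,0,-0.67,87],
    [0,0,0,0,0,-0.67,87],
  ],
)

```text
t: 9.43
ee_pos: [461.0, 92.6, 153.4]
orientation: [1.845, 2.537, 0.008]
ft_force: [0.9, -0.2, 0.8]
width: 86.9
grasp_force: 0.0
```

```bash
python3 - <<'E'
from h import *
o=wrist("w5");print(o["t"],o["ee_pos"],o["width"])
print(cakes("w5",[(281,200)],r=45))
print(rows((491.7,-388.9,150),.314,o))
E
```

```text
9.425 [461.04477901  92.55657729 153.39864612] 86.91659735868856
[(np.int32(1727), array([277.6, 196. ]), array([458.6,  92.2,  26.5]), array([458.4,  93. ,  30. ]))]
([0.004, 0.001, -0.0], [-2.337, -0.597, 0.015])
```

View pics/w5.png

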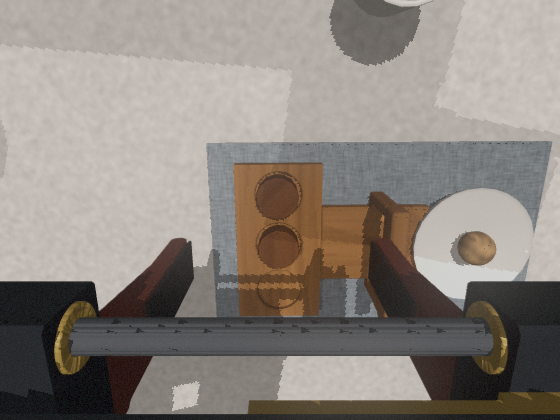

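The first cake is seated in the left recess at (278,196), with its top at z≈26.5. The caddy hasn't moved and the ball is centred. Next is the second cake.

Request:
servo_tool(
  rows=[
    [0,0,0,-0.25,-0.06,0,87],
    [0,0,0,-0.5,-0.12,0,87],
    [0,0,0,-0.75,-0.19,0,87],
    [0,0,0,-1,-0.25,0,87],
  ],
)

```text
t: 9.98
ee_pos: [471.7, -114.9, 148.7]
orientation: [-1.846, -2.539, 0.002]
ft_force: [0.9, -0.4, 0.1]
width: 87.1
grasp_force: 0.0
```

Request:
servo_tool(
  rows=[
    [0,0,0,-0.25,-0.06,0,87],
    [0,0,0,-0.5,-0.12,0,87],
    [0,0,0,-0.75,-0.19,0,87],
    [0,0,0,-1,-0.25,0,87],
  ],
)

```text
t: 10.48
ee_pos: [485.9, -320.3, 148.2]
orientation: [-1.846, -2.538, 0.0]
ft_force: [1.1, -1.1, -0.2]
width: 86.7
grasp_force: 0.0
```

Request:
servo_tool(
  rows=[
    [0,0,0,-0.2,-0.06,0.1,87],
    [0,0,0,-0.33,-0.09,0.25,87],
    [0,0,0,-0.33,-0.09,0.25,87],
    [0,0,0,-0.33,-0.09,0.25,87],
  ],
)

```text
t: 10.98
ee_pos: [489.6, -386.4, 99.4]
orientation: [-1.846, -2.539, -0.001]
ft_force: [0.2, -0.8, 0.9]
width: 87.3
grasp_force: 0.0
```

```bash
python3 - <<'E'
from h import *
o=wrist("w6");print(o["t"],o["ee_pos"],o["orientation"])
c=cam("w6");_,_,R,t,K=c;q=R@np.array([491.7,-389,30])+t;q=(K@q)[:2]/q[2]
r=cakes("w6",[q],r=50)[0];print(q,r);P=r[3]
print(rows((P[0],P[1],19.5),.314,o))
E
```

```text
10.975 [ 489.62542521 -386.40349459   99.43013544] [-1.84599260e+00 -2.53895668e+00 -5.18348454e-04]
[283.53016277 222.32908837] (np.int32(2247), array([282.2, 222.8]), array([ 490.9, -389.4,   30.8]), array([ 490.9, -389.6,   30. ]))
([-0.001, -0.001, -0.0], [-0.018, 0.002, 0.4])
```

Request:
servo_tool(
  rows=[
    [0,0,0,-0.018,0.002,0.2,80],
    [0,0,0,-0.018,0.002,0.35,70],
    [0,0,0,-0.018,0.002,0.395,60],
    [0,0,0,-0.018,0.002,0.396,52],
    [0,0,0,-0.018,0.002,0.396,30],
    [0,0,0,-0.018,0.002,0.396,30],
    [0,0,0,-0.018,0.002,0.396,30],
    [0,0,0,-0.018,0.002,0.396,30],
    [0,0,0,-0.018,0.002,0.396,30],
  ],
)

```text
t: 12.15
ee_pos: [492.5, -391.3, 22.5]
orientation: [1.846, 2.539, 0.0]
ft_force: [0.2, 1.3, 6.3]
width: 34.8
grasp_force: 30.0
```

```bash
python3 - <<'E'
from h import *
from workcell import ctrl
o=ctrl.get_obs();print(o["ee_pos"],o["width"],o["grasp_force"])
print(rows((487.6,3.6,150),.314,o))
E
```

```text
[ 492.4881081  -391.28955568   22.45073635] 34.76123316974476 30.00218778848648
([0.001, 0.001, -0.0], [1.885, 0.586, -0.64])
```

Request:
servo_tool(
  rows=[
    [0,0,0,0,0,-0.1,30],
    [0,0,0,0,0,-0.35,30],
    [0,0,0,0,0,-0.63,30],
    [0,0,0,0,0,-0.63,30],
    [0,0,0,0,0,-0.63,30],
  ],
)

```text
t: 12.78
ee_pos: [491.5, -390.7, 147.7]
orientation: [1.847, 2.541, -0.0]
ft_force: [-0.3, -0.2, -0.3]
width: 35.0
grasp_force: 30.0
```

```bash
python3 - <<'E'
from h import *
o=wrist("w7");print(o["t"],o["ee_pos"],o["ft_force"],o["width"])
for n in("w7","w4"):
    c=cam(n);D=c[1];v,u=np.mgrid[235:305:2,250:312:2];v,u=v.ravel(),u.ravel();_,_,R,t,K=c
    P=(R.T@(np.linalg.solve(K,np.c_[u,v,u*0+1].T)*D[v,u]-t[:,None])).T
    z0=150.0
    k=np.abs(P[:,2]-160)<25;Q=P[k];A=np.linalg.lstsq(np.c_[Q[:,:2]-Q[:,:2].mean(0),np.ones(len(Q))],Q[:,2],rcond=None);print(n,len(Q),A[0],A[1]/len(Q))
    r=(c[0][...,0]<115).astype(np.uint8)[225:310,245:318];print(blobs(r,(0,0,73,85),200)[0])
E
```

```text
12.775 [ 491.48758919 -390.67724055  147.70594819] [-0.2910962  -0.22782135 -0.32446664] 34.99547039762246
w7 963 [ 1.57788253e-02 -3.54875720e-02  1.55305146e+02] [2.80704646]
[(np.int32(4665), array([35.8, 37.8]))]
w4 1033 [ 3.41274087e-02 -1.11697664e-01  1.60538138e+02] [6.59728082]
[(np.int32(5398), array([35.4, 45.6]))]
```

View pics/w7.png

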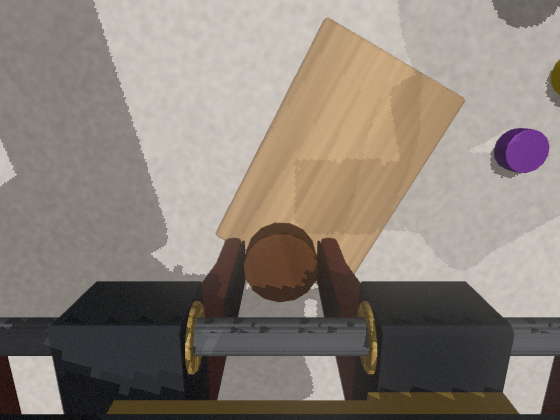

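The second cake is held level at (281,262), about 3 mm lower in the fingers than the first. Nothing else was disturbed. I check its offset in the hand.

```bash
python3 - <<'E'
from h import *
from workcell import ctrl
for n,e,z in(("w4",(459.5,90.3,149.4),160.7),("w7",(491.5,-390.7,147.7),155.5)):
    c=cam(n);D=c[1];m=np.zeros((420,560),np.uint8);r=c[0].astype(int)
    v,u=np.mgrid[215:312,235:325];v,u=v.ravel(),u.ravel();_,_,R,t,K=c
    P=(R.T@(np.linalg.solve(K,np.c_[u,v,u*0+1].T)*D[v,u]-t[:,None])).T
    a=.314;x=np.array([-np.sin(a),np.cos(a)]);y=np.array([np.cos(a),np.sin(a)]);L=(P[:,:2]-np.array(e[:2]))
    k=(np.abs(P[:,2]-z)<4)&(abs(L@y)<12);X=(L@x)[k];print(n,np.percentile(P[k,2],[10,50,90]),"tool x ext",np.percentile(X,[0.5,99.5]))
o=ctrl.get_obs();print(rows((487.6,3.6,150),.314,o),o["ee_pos"])
E
```

```text
w4 [160.48623267 161.39049567 162.15402868] tool x ext [-18.99757585  15.59463723]
w7 [154.77166016 155.61875829 156.35800888] tool x ext [-16.96939203  17.26849168]
([-0.001, -0.001, -0.0], [1.879, 0.591, -0.015]) [ 491.01710551 -390.27998624  146.59939283]
```

Request:
servo_tool(
  rows=[
    [0,0,0,0.25,0.08,-0.015,30],
    [0,0,0,0.5,0.16,-0.015,30],
    [0,0,0,0.75,0.24,-0.015,30],
    [0,0,0,1,0.32,-0.015,30],
  ],
)

```text
t: 13.32
ee_pos: [489.6, -178.9, 148.5]
orientation: [-1.846, -2.538, 0.001]
ft_force: [0.2, 0.4, -0.8]
width: 35.2
grasp_force: 30.0
```

Request:
servo_tool(
  rows=[
    [0,0,0,0.25,0.08,0,30],
    [0,0,0,0.5,0.16,0,30],
    [0,0,0,0.75,0.24,0,30],
    [0,0,0,0.88,0.27,0,30],
    [0,0,0,0.88,0.27,0,30],
    [0,0,0,0.88,0.27,0,30],
  ],
)

```text
t: 14.08
ee_pos: [487.6, 2.8, 149.4]
orientation: [-1.846, -2.54, 0.002]
ft_force: [0.1, -0.4, -0.5]
width: 35.1
grasp_force: 30.0
```

```bash
python3 - <<'E'
from h import *
o=wrist("w8");print(o["t"],o["ee_pos"],o["orientation"],o["width"],o["grasp_force"])
c=cam("w8")
_,_,R,t,K=c;q=R@np.array([487.6,3.6,13])+t;q=(K@q)[:2]/q[2];print(q)
x0,x1,y0,y1=[int(k) for k in(q[0]-38,q[0]+38,q[1]-32,q[1]+32)]
g=cv2.resize(cv2.cvtColor(c[0],cv2.COLOR_RGB2GRAY)[y0:y1,x0:x1],None,fx=4,fy=4,interpolation=cv2.INTER_CUBIC)
h=cv2.HoughCircles(g,cv2.HOUGH_GRADIENT,1,300,param1=60,param2=15,minRadius=84,maxRadius=105)
for k in h[0]:
    u=((k[0]+.5)/4-.5+x0,(k[1]+.5)/4-.5+y0);P=plane(c,u,13);print(u,k[2]/4,P)
print("mid/left",cakes("w5",[(278,196),(279,246)],r=26))
a=.314;T=P[:2]-1.0*np.array([-np.sin(a),np.cos(a)])
for z in(30,19):print(rows((T[0],T[1],z),.314,o))
E
```

```text
14.075 [487.5591944    2.7566323  149.37739204] [-1.84645633e+00 -2.54016824e+00  1.82952802e-03] 35.129663103182764 29.999827444553375
[282.13361315 192.97512334]
(np.float32(281.75), np.float32(193.25)) 23.325 [487.36260742   3.26766107  13.        ]
mid/left [(np.int32(1727), array([277.6, 196. ]), array([458.6,  92.2,  26.5]), array([458.4,  93. ,  30. ])), (np.int32(1553), array([278.6, 245.9]), array([473.1,  50.2,  26.9]), array([472.7,  51.4,  30. ]))]
([-0.001, -0.0, -0.0], [-0.002, 0.001, 0.597])
([-0.001, -0.0, -0.0], [-0.002, 0.001, 0.652])
```

View pics/w8.png

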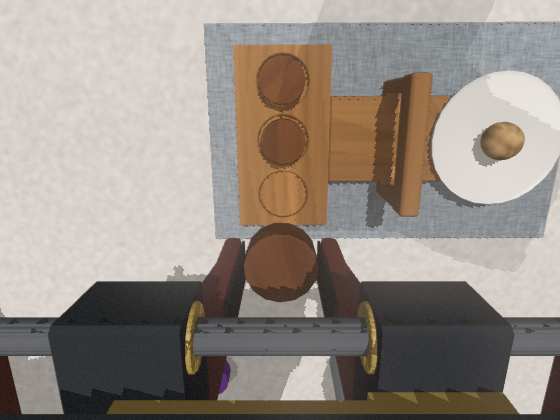

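The empty right recess is at (282,193), directly below the held cake at (281,262). The left and middle recesses are filled, at (283,80) and (283,140).

Request:
servo_tool(
  rows=[
    [0,0,0,-0.002,0,0.25,30],
    [0,0,0,-0.002,0,0.45,30],
    [0,0,0,-0.002,0,0.55,30],
    [0,0,0,-0.002,0,0.6,30],
    [0,0,0,-0.002,0,0.62,30],
    [0,0,0,-0.002,0,0.635,30],
    [0,0,0,-0.002,0,0.643,30],
    [0,0,0,-0.002,0,0.65,30],
    [0,0,0,-0.002,0,0.65,30],
  ],
)

```text
t: 15.25
ee_pos: [488.3, 2.9, 20.4]
orientation: [1.847, 2.541, 0.0]
ft_force: [0.6, -0.3, -0.8]
width: 35.0
grasp_force: 30.0
```

Request:
servo_tool(
  rows=[
    [0,0,0,0,0,0.004,33],
    [0,0,0,0,0,0.004,42],
    [0,0,0,0,0,0.004,55],
    [0,0,0,0,0,0.004,65],
    [0,0,0,0,0,-0.2,65],
    [0,0,0,0,0,-0.45,75],
    [0,0,0,0,0,-0.65,87],
    [0,0,0,0,0,-0.65,87],
    [0,0,0,0,0,-0.65,87],
  ],
)

```text
t: 16.38
ee_pos: [487.7, 2.9, 149.7]
orientation: [-1.847, -2.541, 0.001]
ft_force: [-0.3, -0.6, 0.8]
width: 87.0
grasp_force: 0.0
```

```bash
python3 - <<'E'
from h import *
o=wrist("w9");print(o["t"],o["ee_pos"],o["orientation"])
c=cam("w9")
for k in cakes("w9",[(282,80),(282,140),(280,195)],r=26):print(k)
D=c[1];v,u=np.mgrid[50:240,370:450];v,u=v.ravel(),u.ravel();_,_,R,t,K=c
P=(R.T@(np.linalg.solve(K,np.c_[u,v,u*0+1].T)*D[v,u]-t[:,None])).T
X=P[(P[:,2]>68)&(P[:,2]<80)&(D[v,u]>0)];r=cv2.minAreaRect(X[:,:2].astype(np.float32));print("bar",len(X),np.median(X[:,2]),r)
# right end edge fit: PCA direction
d=np.linalg.svd(X[:,:2]-X[:,:2].mean(0))[2][0];print("bar dir yaw",np.arctan2(d[1],d[0])-np.pi/2)
for z in(150,):print(rows((557,74.2,z),.314,o))
E
```

```text
16.375 [487.66951915   2.87590674 149.65219801] [-1.84712114e+00 -2.54064113e+00  5.48890379e-04]
(np.int32(1843), array([282.4,  80. ]), array([459.8,  90.2,  26.5]), array([459.9,  90. ,  30. ]))
(np.int32(1910), array([282.6, 141.2]), array([474.2,  46.9,  26.7]), array([474. ,  47.2,  30. ]))
(np.int32(907), array([287.3, 194.8]), array([491.3,   6.8,  26.8]), array([491. ,   7.5,  30. ]))
bar 3169 73.1041665770365 ((557.1875610351562, 73.95535278320312), (15.195960998535156, 95.57774353027344), 18.481435775756836)
bar dir yaw -2.824125639202659
([-0.0, -0.0, -0.0], [0.232, 0.44, -0.002])
```

All three cakes are seated, with tops at z≈26.5–26.8. The bar centre is (557,74) at yaw 0.317, and its top is at z 73.

Request:
servo_tool(
  rows=[
    [0,0,0.0,0.12,0.22,0,75],
    [0,0,0.0,0.232,0.44,0,65],
    [0,0,0.0,0.232,0.44,0.1,60],
    [0,0,0.0,0.232,0.44,0.25,56],
    [0,0,0.0,0.232,0.44,0.4,54],
    [0,0,0.0,0.232,0.44,0.5,54],
    [0,0,0.0,0.232,0.44,0.54,54],
    [0,0,0.0,0.232,0.44,0.54,54],
  ],
)

```text
t: 17.42
ee_pos: [556.8, 74.0, 41.0]
orientation: [-1.846, -2.54, 0.003]
ft_force: [0.3, -0.3, 0.3]
width: 53.8
grasp_force: 0.0
```

```bash
python3 - <<'E'
from h import *
from workcell import ctrl
o=ctrl.get_obs();print(o["t"],o["ee_pos"],o["ft_force"],o["width"]);print(rows((557.1,74,42),.317,o))
E
```

```text
17.425 [556.76862541  74.03246355  41.03439983] [ 0.26220435 -0.26113956  0.32307947] 53.84504246268996
([-0.002, -0.0, -0.002], [-0.001, 0.002, -0.005])
```

Request:
servo_tool(
  rows=[
    [0,0,-0.001,0,0.001,0,44],
    [0,0,-0.002,0,0.001,0,34],
    [0,0,-0.002,0,0.001,0,27],
    [0,0,-0.002,0,0.001,0,22],
    [0,0,-0.002,0,0.001,0,19],
    [0,0,-0.002,0,0.001,0,17],
    [0,0,-0.002,0,0.001,0,15],
    [0,0,-0.002,0,0.001,0,13],
    [0,0,-0.002,0,0.001,0,8],
    [0,0,-0.002,0,0.001,0,8],
  ],
)

```text
t: 18.68
ee_pos: [558.0, 74.2, 42.2]
orientation: [1.843, 2.543, 0.0]
ft_force: [1.4, -0.1, -1.4]
width: 13.6
grasp_force: 30.0
```

Request:
servo_tool(
  rows=[
    [0,0,0,0,0,-0.005,8],
    [0,0,0,0,0,-0.013,8],
    [0,0,0,0,0,-0.025,8],
    [0,0,0,0,0,-0.04,8],
    [0,0,0,0,0,-0.055,8],
    [0,0,0,0,0,-0.07,8],
    [0,0,0,0,0,-0.082,8],
    [0,0,0,0,0,-0.09,8],
    [0,0,0,0,0,-0.095,8],
    [0,0,0,0,0,-0.095,8],
  ],
)

```text
t: 19.92
ee_pos: [557.8, 74.2, 61.2]
orientation: [1.844, 2.544, 0.0]
ft_force: [0.1, 0.4, -4.9]
width: 13.7
grasp_force: 30.0
```

```bash
cat > tilt.py <<'E'
from h import *
import sys
def pts(c,box):
    x0,y0,x1,y1=box;v,u=np.mgrid[y0:y1,x0:x1];v,u=v.ravel(),u.ravel();_,d,R,t,K=c
    P=(R.T@(np.linalg.solve(K,np.c_[u,v,u*0+1].T)*d[v,u]-t[:,None])).T;return P,c[0][v,u],d[v,u]
n=sys.argv[1];o=wrist(n);c=cam(n);print(o["t"],o["ee_pos"].round(1),o["ft_force"].round(1),o["moment"].round(2),o["width"])
R=Ro.from_rotvec(o["orientation"]);P,rgb,d=pts(c,(0,0,560,300));L=R.inv().apply(P-o["ee_pos"]);L[:,2]-=19*0
# caddy frame: x=tool y, y=tool x, z from tcp up
q=np.c_[L[:,1],L[:,0],-L[:,2]];k=(d>0)
for nm,(x,y) in dict(cakeL=(-88,46),cakeM=(-88,0),cakeR=(-88,-46),floorx40=(-40,0),dishL=(85,25),ball=(85,0),dishfar=(115,0),dishnear=(62,0)).items():
    s=k&(np.hypot(q[:,0]-x,q[:,1]-y)<5)&(q[:,2]<0);print(nm,s.sum(),np.median(q[s,2]).round(1) if s.sum() else None)
h=cv2.cvtColor(rgb[None],cv2.COLOR_RGB2HSV)[0];s=k&(h[:,1]>60)&(q[:,2]<-5)&(q[:,2]>-38)&(np.hypot(q[:,0]-85,q[:,1])<46);print("ball xy",s.sum(),np.median(q[s],0).round(1))
w=k&(h[:,1]<45)&(rgb.min(1)>120)&(q[:,2]<-10)&(q[:,2]>-45)&(np.hypot(q[:,0]-85,q[:,1])<60);print("dish",w.sum(),np.percentile(q[w],[1,99],axis=0).round(1).tolist())
E
python3 tilt.py w10
```

```text
19.925 [557.8  74.2  61.2] [ 0.1  0.4 -4.9] [-0.04  0.09  0.01] 13.716479602461467
cakeL 314 -15.7
cakeM 252 -15.7
cakeR 0 None
floorx40 230 -28.7
dishL 247 -28.2
ball 281 -3.1
dishfar 251 -27.3
dishnear 213 -28.8
ball xy 1817 [77.5  6.3 -9.3]
dish 20092 [[34.4, -34.0, -30.7], [134.6, 50.0, -22.2]]
```

View pics/w10.png

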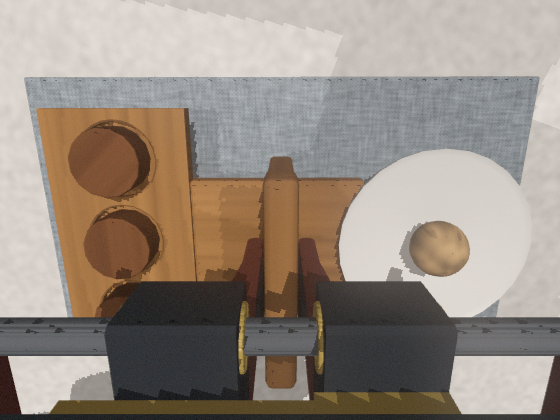

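The caddy is lifted about 19 mm and level. The ball is in the middle of the dish at (439,248), and the seated cakes are at (110,160) and (122,243). I continue the lift.

Request:
servo_tool(
  rows=[
    [0,0,0,0,0,-0.005,8],
    [0,0,0,0,0,-0.015,8],
    [0,0,0,0,0,-0.03,8],
    [0,0,0,0,0,-0.05,8],
    [0,0,0,0,0,-0.075,8],
    [0,0,0,0,0,-0.1,8],
    [0,0,0,0,0,-0.125,8],
    [0,0,0,0,0,-0.15,8],
    [0,0,0,0,0,-0.175,8],
    [0,0,0,0,0,-0.2,8],
  ],
)

```text
t: 21.22
ee_pos: [557.7, 74.2, 101.5]
orientation: [-1.844, -2.544, 0.0]
ft_force: [1.1, 1.8, -5.1]
width: 13.8
grasp_force: 30.0
```

Request:
servo_tool(
  rows=[
    [0,0,0,0,0,-0.025,8],
    [0,0,0,0,0,-0.05,8],
    [0,0,0,0,0,-0.075,8],
    [0,0,0,0,0,-0.1,8],
    [0,0,0,0,0,-0.125,8],
    [0,0,0,0,0,-0.15,8],
    [0,0,0,0,0,-0.172,8],
    [0,0,0,0,0,-0.19,8],
    [0,0,0,0,0,-0.2,8],
    [0,0,0,0,0,-0.205,8],
  ],
)

```text
t: 22.48
ee_pos: [557.7, 74.2, 142.2]
orientation: [-1.844, -2.544, 0.0]
ft_force: [-0.0, -0.1, -5.0]
width: 13.8
grasp_force: 30.0
```

Request:
servo_tool(
  rows=[
    [0,0,-0.003,0,0,0,8],
    [0,0,-0.01,0,0,0,8],
    [0,0,-0.02,0,0,0,8],
    [0,0,-0.035,0,0,0,8],
    [0,0,-0.055,0,0,0,8],
    [0,0,-0.08,0,0,0,8],
    [0,0,-0.105,0,0,0,8],
    [0,0,-0.13,0,0,0,8],
    [0,0,-0.155,0,0,0,8],
    [0,0,-0.18,0,0,0,8],
  ],
)

```text
t: 23.72
ee_pos: [557.8, 74.2, 142.2]
orientation: [1.481, 2.771, -0.0]
ft_force: [-1.1, -0.1, -4.9]
width: 13.8
grasp_force: 30.0
```

```bash
python3 tilt.py w11; python3 - <<'E'
from h import *
from workcell import ctrl
o=ctrl.get_obs();print(o["qpos"].round(3),rows((557.5,74.2,142),.317+np.pi/2,o))
E
```

```text
23.725 [557.8  74.2 142.2] [-1.1 -0.1 -4.9] [-0.01  0.05  0.02] 13.816044496911017
cakeL 309 -15.6
cakeM 258 -15.5
cakeR 0 None
floorx40 226 -28.7
dishL 333 -28.8
ball 282 -3.0
dishfar 249 -27.4
dishnear 221 -28.7
ball xy 1806 [77.8  6.6 -9.2]
dish 20103 [[34.7, -33.9, -30.7], [135.0, 50.2, -22.2]]
[ 0.111  0.44   1.826 -0.     0.876 -0.479] ([-0.0, -0.0, -0.865], [0.001, -0.001, 0.001])
```

Request:
servo_tool(
  rows=[
    [0,0,-0.005,0,0,0,8],
    [0,0,-0.015,0,0,0,8],
    [0,0,-0.03,0,0,0,8],
    [0,0,-0.05,0,0,0,8],
    [0,0,-0.075,0,0,0,8],
    [0,0,-0.105,0,0,0,8],
    [0,0,-0.135,0,0,0,8],
    [0,0,-0.165,0,0,0,8],
    [0,0,-0.195,0,0,0,8],
    [0,0,-0.225,0,0,0,8],
  ],
)

```text
t: 25.02
ee_pos: [557.8, 74.2, 142.2]
orientation: [0.994, 2.98, 0.0]
ft_force: [-0.8, 0.4, -5.0]
width: 13.7
grasp_force: 30.0
```

Request:
servo_tool(
  rows=[
    [0,0,-0.03,0,0,0,8],
    [0,0,-0.06,0,0,0,8],
    [0,0,-0.09,0,0,0,8],
    [0,0,-0.12,0,0,0,8],
    [0,0,-0.15,0,0,0,8],
    [0,0,-0.18,0,0,0,8],
    [0,0,-0.21,0,0,0,8],
    [0,0,-0.24,0,0,0,8],
    [0,0,-0.27,0,0,0,8],
    [0,0,-0.3,0,0,0,8],
  ],
)

```text
t: 26.28
ee_pos: [557.8, 74.2, 142.2]
orientation: [0.304, 3.127, -0.0]
ft_force: [0.8, 0.4, -4.7]
width: 13.8
grasp_force: 30.0
```

Request:
servo_tool(
  rows=[
    [0,0,-0.03,0,0,0,8],
    [0,0,-0.06,0,0,0,8],
    [0,0,-0.09,0,0,0,8],
    [0,0,-0.12,0,0,0,8],
    [0,0,-0.15,0,0,0,8],
    [0,0,-0.175,0,0,0,8],
    [0,0,-0.195,0,0,0,8],
    [0,0,-0.21,0,0,0,8],
    [0,0,-0.22,0,0,0,8],
    [0,0,-0.225,0,0,0,8],
  ],
)

```text
t: 27.52
ee_pos: [557.8, 74.2, 142.2]
orientation: [0.222, -3.134, -0.0]
ft_force: [-0.2, -0.5, -4.2]
width: 13.7
grasp_force: 30.0
```

```bash
python3 - <<'E'
from h import *
from workcell import ctrl
o=ctrl.get_obs();print(o["t"],o["qpos"].round(3),rows((557.8,74.2,142),.317+np.pi/2,o))
E
```

```text
27.525 [ 0.111  0.44   1.826  0.     0.876 -1.601] ([0.0, -0.0, -0.117], [-0.0, -0.0, 0.001])
```

Request:
servo_tool(
  rows=[
    [0,0,-0.005,0,0,0,8],
    [0,0,-0.015,0,0,0,8],
    [0,0,-0.03,0,0,0,8],
    [0,0,-0.048,0,0,0,8],
    [0,0,-0.066,0,0,0,8],
    [0,0,-0.084,0,0,0,8],
    [0,0,-0.098,0,0,0,8],
    [0,0,-0.109,0,0,0,8],
    [0,0,-0.115,0,0,0,8],
    [0,0,-0.117,0,0,0,8],
  ],
)

```text
t: 28.78
ee_pos: [557.8, 74.2, 142.2]
orientation: [0.495, -3.102, -0.0]
ft_force: [0.8, -0.5, -4.2]
width: 13.9
grasp_force: 30.0
```

Request:
servo_tool(
  rows=[
    [0,0,0,0,0,0,8],
    [0,0,0,0,0,0,8],
    [0,0,0,0,0,0,8],
    [0,0,0,0,0,0,8],
    [0,0,0,0,0,0,8],
    [0,0,0,0,0,0,8],
    [0,0,0,0,0,0,8],
    [0,0,0,0,0,0,8],
  ],
)

```text
t: 29.78
ee_pos: [557.8, 74.2, 142.2]
orientation: [-0.495, 3.102, 0.0]
ft_force: [-0.4, -0.6, -4.3]
width: 14.0
grasp_force: 30.0
```

```bash
python3 tilt.py w12; python3 - <<'E'
from h import *
from workcell import ctrl
o=ctrl.get_obs();print(o["qpos"].round(3),o["qvel"].round(3),rows((557.8,74.2,142),.317+np.pi/2,o))
p,d=ctrl.get_image("scene");cv2.imwrite("pics/end.png",cv2.resize(p[90:330,140:460,::-1],None,fx=2,fy=2,interpolation=cv2.INTER_CUBIC))
E
```

```text
29.775 [557.8  74.2 142.2] [-0.4 -0.6 -4.3] [ 0.05 -0.02  0.05] 14.027586967283977
cakeL 312 -15.7
cakeM 254 -15.8
cakeR 0 None
floorx40 230 -28.7
dishL 335 -28.5
ball 309 -3.0
dishfar 251 -27.5
dishnear 217 -28.3
ball xy 1748 [79.4  6.  -9.1]
dish 20106 [[36.4, -34.4, -30.7], [136.5, 49.5, -22.1]]
[ 0.111  0.44   1.826 -0.     0.876 -1.776] [ 0.002  0.001  0.001  0.    -0.002  0.001] ([-0.0, 0.0, -0.001], [-0.0, -0.0, 0.001])
```

View pics/end.png

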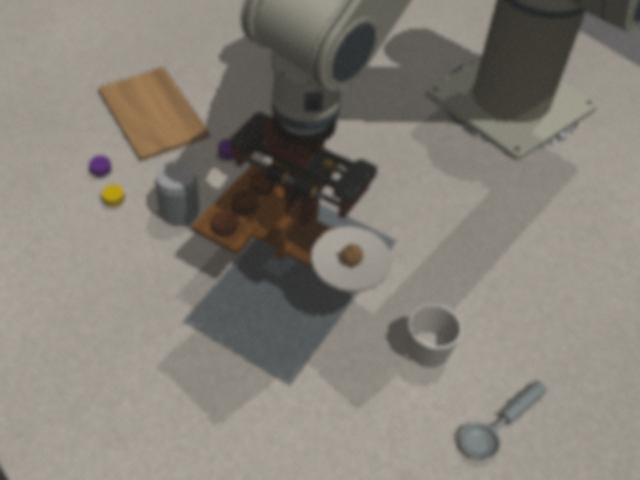

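The caddy is held level over the mat. The ball is centred in the dish at (350,255), and the dish end points at the cup at (433,333). All three cakes are seated, and the tin, cup and spoon are undisturbed.

```bash
python3 -c "
from workcell import ctrl
print(ctrl.close_job())"
```

```text
the job is handed in; nothing more can be done
None
```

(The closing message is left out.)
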